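# Seat a cheese wheel under the inspection hood and hold the shutter open

### The arm

A 7-joint arm with a two-finger parallel gripper is mounted at the origin on the work surface. World frame = base frame: x ahead of the robot, y to its left, z up, the work surface at z = 0. Lengths are in m, angles in rad, forces in N, time in s.
With the tool pointing down it reaches from about 0.4 to 0.85 m from the base axis. Payload 4.5 kg.
Tool frame: the origin (TCP) lies between the finger pads; the fingertips stand 19 mm ahead of it and the grasp point (between the pads) is the TCP (r.tips_ahead is the distance from the TCP to the fingertips, in m); z points along the fingers, y is the line along which they close (so a half turn about z gives the same grasp; the last joint's range is limited). The gripper opens to 88 mm and grips with 3 to 60 N. Pads are 18 mm wide; open, the fingers measure 123 mm over their backs; the gripper's body (75 mm by 187 mm) begins 45 mm behind the grasp point.
Start: joints at [1.197, 0.689, -0.195, 1.565, 0.157, 0.902, -0.215], TCP at [0.248, -0.574, 0.221] pointing down, gripper open.
Joint ranges: [-3.01, 3.01], [-0.46, 2.08], [-1.47, 1.51], [0.13, 2.56], [-1, 4.14], [0.04, 2.09], [-2.66, 2.66]. Speed limits (rad/s): [2.57, 2.57, 3.14, 3.14, 3.14, 3.14, 3.14].

### API

Orientations are given as a unit quaternion [x, y, z, w].
In Python, from plant import r, cams, models gives the robot as it stands. The module is installed in compiled form; this text tells all that it offers.
- The arm moves only by the tool jog_arm, never from a script. Its arguments are lists of equal length, an entry for each row: "turn": the turn, a rotation vector about the tool's x, y, z in rad, a list of three; "translation": the shift along the tool's x, y, z in m, a list of three; "grip": the closure, from 0 (fully open) to 1 (shut). In form: {"turn": [[ax, ay, az], ...], "translation": [[tx, ty, tz], ...], "grip": [grip, ...]}. A call has 1 to 20 rows; each row is the pose to reach, as a shift and turn from the pose commanded when the call began, along the tool's axes at that moment; what a row does not reach only later rows make up. A row lasts 1/8 s, in which the tool goes at most 62.5 mm and 10.7 degrees, less where a joint would pass 70% of its speed; a pose out of reach is approached as far as the arm can. A call with a gripper value outside its range is refused whole. The fingers move at their own pace and stop on an object; "force" is the grip in N (left out, the last holds). Time passes only in rows, so rows that repeat a pose let the fingers close. It gives the time, the measured TCP pose, the force, the opening and the grip force at its end, in the units of the state.
- r.get_state(): the state, without advancing time (a new reading comes with each control period).
- cams.snapshot(name): name is "scene" or "side" or "wrist"; returns the picture (420x560x3 uint8, red, green, blue); there is no depth.
- cams.camera_params(name): a dict with "fx", "fy", "cx", "cy" (pixels), "eye" and "orientation" of the camera in the world. Camera axes: x right, y up, looking along -z (the intrinsics and any distortion apply to the point x, -y, -z); pixel columns grow to the right and rows downward; lengths in m; the calibration is good to about 2 mm. A picture is of the moment at which its call begins: read the wrist's pose just before it. camera_params takes no time and is no camera call; for the wrist camera it gives the pose at the moment of the call.
- r.finish_job(): hands the job in; it is judged then, once.
Trained networks look in the newest picture that a camera, given by its name, has taken for a name from the list of things; names that differ only in an ending like _2 or _b are one class to them, and where a whole thing is asked for, a point or a joint stands for the part that bears it (a point fixed in the world has none). Each returns a list of dicts, best first, with "p" (0 to 1); they miss things now and then, are a little off and sometimes report something else, mostly with a low value. They report only what shows in the picture. A call takes as long as a camera call. They do not tell look-alikes from the thing itself.
- models.find_in(camera, name): "position" ([x, y, z] in m, in world coordinates, good to about 4 mm: the middle of the surface that is visible of it).
- models.masks_of(camera, name): "pixels" (420x560 bool, what is visible of it).
- models.place_of(camera, name): "position" ([x, y, z] in m, in world coordinates, good to about 4 mm: a listed point, or the origin of a listed thing).
The state is a dict: "clock": time; "q": joint angles; "qd": joint speeds; "joint_torque": joint torques, N m; "tool_pos": TCP position; "eef_rot": TCP orientation; "contact_force": force on the tool from outside, world axes, zero at the start; "moment": the same for the moment, N m; "opening": opening from 0.0 (shut) to 1.0 (fully open); "finger_force": force on a finger pad.
Only numpy, scipy, OpenCV 4.12 (cv2) and the standard library are available. Lean on these libraries where they do the work, as an engineer would, in place of code of your own. Each camera call takes 0.05 s, during which the arm holds its last target. There are 200 camera calls.

### The job

Slide the small cheese wheel that lies on the stand's white deck along the lane and under the hood, fully home against the back stop, while the blue shutter stays shut. Then pull the spring-loaded shutter open until its black pointer lies inside the red band on the scale, and finish while still holding it there, with the wheel still home and flat. Leave the red band, the spare wheel, the bottle and the terracotta tray where they are.

Things in the scene. Friction and masses are not known exactly. Their poses are not given: they have to be found in the camera images.
- station: Inspection stand, fixed to the bench, placed and turned differently each time. Origin on the bench; its +x runs along the lane away from the robot, +y to the left, z up. White deck 260 mm long (x from -154 to +106 mm), 132 mm wide, top at z = 6 mm. Dark back stop bar: face at x = 90 mm, top at z = 22 mm.
- lane (a point): Middle of the lane's mouth on the deck (stand frame x = 0, y = 0, z = 6 mm), axes as the stand's. From here to x = 104 mm run steel walls 24 mm high, inner faces 88 mm apart; in front, flared guides (x = -36 to 0) widen to about 110 mm. The lane is open above up to x = 24 mm, where the hood begins.
- hood (a point): Middle of the hood roof's near edge, on its top (stand frame x = 24, y = 0, z = 54 mm), axes as the stand's. The aluminium roof spans x = 24 to 106, y = -60 to 140 mm, underside z = 50 mm, with a window (x 34 to 78, y -28 to 28) over the seat, covered by the blue shutter; dark guides on it rise to z = 62 mm.
- nest (a point): Where the wheel's centre lies when it is fully home against the back stop, midway between the lane walls: x = 50, y = 0, z = 23.5 mm in the stand's frame; axes as the stand's.
- wheel_mid (a point): Centre (half-way up) of the cheese wheel to be seated: tan disc, 80 mm in diameter, 35 mm high, about 0.2 kg, lying flat and loose on the deck in front of the lane; axis z upright. Too broad to grip across for many grippers: push it at its near side. At home it sticks out 14 mm in front of the hood roof.
- wheel: The same cheese wheel as wheel_mid, given at the centre of its underside.
- shutter (a joint): How far the shutter is pulled out, m: 0 shut (as at the start), up to 0.09; it moves towards the stand's +y. A spring pulls it shut: about 4 N when shut, rising 1.1 N per 10 mm; it closes by itself if let go.
- handle (a point): Grip point on the shutter's black upright handle, 14 mm below its top. The handle is 24 mm long (stand's x), 14 mm thick (stand's y, the pulling direction) and 38 mm high, its top 97 mm above the bench, on the blue shutter plate (52 x 79 x 4 mm, top 59 mm above the bench). Shut, this point is at x = 65, y = 35, z = 83 mm in the stand's frame.
- pointer (a point): Tip of the shutter's thin black pointer (3 mm wide), on the shutter's far side (+x) above the white scale strip; moves with the shutter. Axes as the stand's.
- band (a point): Centre of the red band on the white scale strip: 14 mm wide along the stand's y, the mark for the pointer. Its place along the strip differs each time; it stays put during the work. Axes as the stand's.
- marker (a joint): Where the red band stands along the scale, m: pulling the shutter until shutter equals this value puts the pointer on the middle of the band.
- spare_mid (a point): Centre (half-way up) of a spare, darker cheese wheel 92 mm in diameter, 38 mm high, lying on the bench to the left (+y) of the stand; to be left alone.
- bottle: Green bottle with a red cap, 72 mm in diameter, 240 mm high, standing on the bench to the left of the stand; origin at the centre of its underside; to be left alone.
- tray: Terracotta open tray, 180 x 130 x 50 mm, on the bench to the right (-y) of the stand; origin at the centre of its underside; to be left alone.
Not all that is in view belongs to the job. What is shaped like the wheel but purple is not meant.

How it is judged:
By the outcome, as a careful person would: the job done as asked, in the order asked, and still so for the second after the job is handed in, while the arm keeps its last pose, push and grip.
It also fails if it takes over 45 s, if anything falls off the work surface, if the arm or the gripper's body presses on something with over 40 N, if the wrist force passes 120 N, or if a joint passes its speed limit or range.

## Working session

There is one attempt and no reset: what is moved stays moved. The work goes in short steps, Python scripts to look and compute and a tool call to move; the robot and the scene stay as the last step left them, time stands still between calls to the robot, and variables do not carry over. Pictures are saved under pics/ and viewed, at most 10 in all, crops included, and the job is handed in when it is done.

Besides the shell and the picture viewer there is one more tool, called after ">>>" as a command line: name --argument value ..., lists and objects as JSON in quotes. jog_arm: Moves the arm, as the interface text tells. Its arguments: {"type":"object","properties":{"turn":{"type":"array"},"translation":{"type":"array"},"grip":{"type":"array"},"force":{"type":"number"}},"required":["turn","translation","grip"]}

```bash
mkdir -p pics
python3 - <<'E'
from plant import r,cams,models
import cv2,numpy as np
np.set_printoptions(precision=4,suppress=True)
s=r.get_state();print(s['clock'],s['tool_pos'],s['eef_rot'],s['opening'])
for c in ['scene','side']:
    im=cams.snapshot(c);cv2.imwrite(f'pics/{c}0.png',im[:,:,::-1])
    p=cams.camera_params(c);print(c,p)
    for n in ['lane','hood','nest','wheel_mid','handle','pointer','band','station','spare_mid']:
        print(n,[(np.round(d['position'],4).tolist(),round(d['p'],2)) for d in models.place_of(c,n)][:3])
print(r.get_state()['clock'])
E
```

```text
0.0 [ 0.2475 -0.5732  0.2203] [ 0.9793  0.2025 -0.0003 -0.0009] 1.0012210188151551
scene {'fx': 483.7850270283454, 'fy': 483.7850270283454, 'cx': 284.73578939710296, 'cy': 212.36237479634397, 'eye': array([1.0664, 0.3487, 0.9177]), 'orientation': array([0.1533, 0.2781, 0.8237, 0.4698])}
lane [([0.5607, -0.1222, 0.0019], 0.56), ([0.6267, -0.0927, 0.0791], 0.38)]
hood [([0.5853, -0.1257, 0.0557], 0.83)]
nest [([0.6145, -0.1214, 0.0251], 0.86)]
wheel_mid [([0.3271, -0.3185, 0.0161], 0.87), ([0.3585, 0.0168, 0.0146], 0.82), ([0.467, -0.1204, 0.0234], 0.74)]
handle [([0.6262, -0.088, 0.0806], 0.69)]
pointer [([0.6606, -0.104, 0.0578], 0.62)]
band [([0.5603, -0.1225, 0.0033], 0.6), ([0.6703, -0.0484, 0.0545], 0.39)]
station [([0.5615, -0.1239, 0.0028], 0.82)]
spare_mid [([0.5205, 0.0485, 0.0179], 0.59), ([0.6276, -0.0913, 0.0815], 0.22), ([0.5371, -0.3091, -0.0051], 0.22)]
side {'fx': 386.4440644141446, 'fy': 386.4440644141446, 'cx': 275.2738359613033, 'cy': 215.33819289314837, 'eye': array([ 0.4761, -0.6167,  0.7095]), 'orientation': array([ 0.3837, -0.0095, -0.0445,  0.9223])}
lane [([0.5625, -0.121, 0.0094], 0.63)]
hood [([0.5893, -0.1254, 0.0541], 0.86)]
nest [([0.6131, -0.1226, 0.0219], 0.61)]
wheel_mid [([0.326, -0.3172, 0.017], 0.76), ([0.4645, -0.1279, 0.0244], 0.72), ([0.3631, 0.0152, 0.0147], 0.59)]
handle [([0.6299, -0.0905, 0.0868], 0.66)]
pointer [([0.6619, -0.1001, 0.0582], 0.79)]
band [([0.6682, -0.0519, 0.0551], 0.37)]
station [([0.5656, -0.1202, 0.0092], 0.33)]
spare_mid [([0.5201, 0.0532, 0.0187], 0.76), ([0.6116, -0.1228, 0.0248], 0.51), ([0.5343, -0.3097, 0.0018], 0.48)]
1.0
```

View pics/scene0.png

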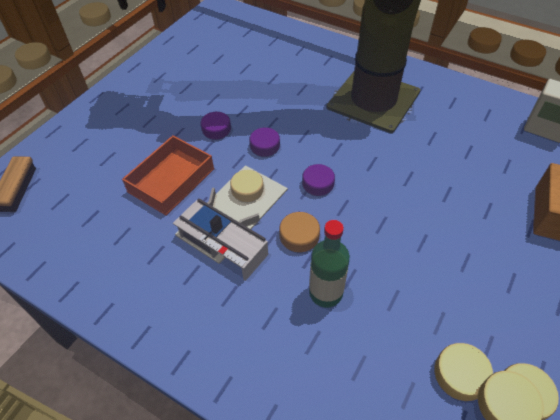

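View pics/side0.png

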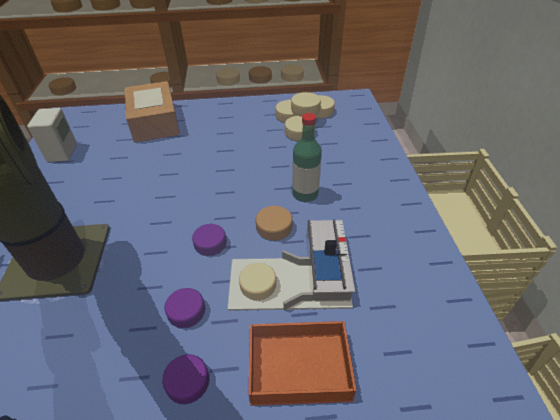

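Side view: candidates for the wheel are the tan disc on the white deck (side 257,279 / scene 247,184), three purple discs (scene 216,125; 264,141; 319,180) and the orange-brown spare (scene 299,232). The tan one on the deck fits the description. I'll confirm it in an enlarged crop.

Run:
```python
import cv2,numpy as np
a=cv2.imread('pics/scene0.png')[155:285,165:305]; b=cv2.imread('pics/side0.png')[210:320,220:360]
cv2.imwrite('pics/c1.png',cv2.resize(a,None,fx=4.2,fy=4.2,interpolation=cv2.INTER_CUBIC))
cv2.imwrite('pics/c2.png',cv2.resize(b,None,fx=5,fy=5,interpolation=cv2.INTER_CUBIC))
```

```text
(no output)
```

View pics/c1.png

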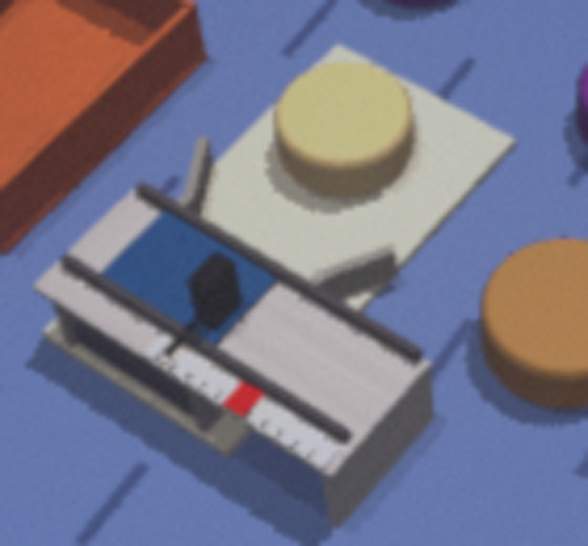

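View pics/c2.png

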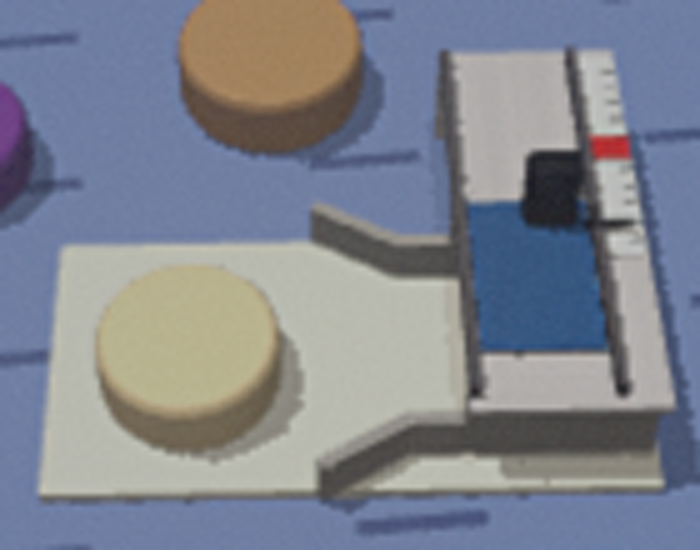

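The crop confirms it: tan wheel on the white deck (scene 247,184; side 257,279), band red at about scene 223,250 / side 342,240, pointer about scene 205,239. Next I fit the stand pose from its corners.

```bash
cat > h.py <<'E'
import numpy as np
from scipy.spatial.transform import Rotation as R
from plant import r,cams,models
np.set_printoptions(precision=4,suppress=True)
def proj(c,P,p=None):
    p=p or cams.camera_params(c); q=R.from_quat(p['orientation']).inv().apply(np.atleast_2d(P)-p['eye'])
    return np.c_[p['cx']+p['fx']*q[:,0]/-q[:,2],p['cy']+p['fy']*q[:,1]/q[:,2]]
def ray(c,uv,z,p=None):
    p=p or cams.camera_params(c)
    d=R.from_quat(p['orientation']).apply([(uv[0]-p['cx'])/p['fx'],-(uv[1]-p['cy'])/p['fy'],-1])
    return p['eye']+d*(z-p['eye'][2])/d[2]
def s2w(S,P): return R.from_euler('z',S[2]).apply(np.atleast_2d(P))+[S[0],S[1],0]
def w2s(S,P): return R.from_euler('z',-S[2]).apply(np.atleast_2d(P)-[S[0],S[1],0])
E
python3 - <<'E'
from h import *
from scipy.optimize import least_squares
sc={(-154,66,6):(515,140),(-154,-66,6):(338,47),(106,140,54):(335,470),(24,140,54):(432,365),(106,-60,54):(37,287)}
sd={(-154,66,6):(62,245),(-154,-66,6):(42,490),(106,-66,6):(663,483),(24,-60,54):(470,410),(106,-60,54):(672,407),(106,140,54):(612,52),(24,140,54):(445,52)}
A=np.array(list(sc))/1e3;a=np.array(list(sc.values()))/4.2+[165,155]
B=np.array(list(sd))/1e3;b=np.array(list(sd.values()))/5+[220,210]
f=lambda S:np.r_[(proj('scene',s2w(S,A))-a).ravel(),(proj('side',s2w(S,B))-b).ravel()]
o=least_squares(f,[.563,-.122,0],loss='soft_l1');S=o.x;print(S,f(S))
np.save('S.npy',S)
for n,u,v,z in [('wheel',(343,113),(188,341),.041),('band',(243,398),(611,148),.055),('ptr',(170,352),(632,223),.057)]:
    w=[ray('scene',np.array(u)/4.2+[165,155],z),ray('side',np.array(v)/5+[220,210],z)]
    print(n,w,w2s(S,w)*1e3)
for c in ['scene','side']:
    for n in ['bottle','tray','wheel_mid','spare_mid','pointer','band','handle']:
        for d in models.place_of(c,n)[:4]: print(c,n,d['position'],round(d['p'],2),w2s(S,d['position'])*1e3)
s=r.get_state();print(s['tool_pos'],R.from_quat(s['eef_rot']).as_matrix())
print('start',w2s(S,s['tool_pos']))
E
```

```text
[ 0.5624 -0.1212 -0.0846] [-0.6199  0.3759 -0.676  -0.4447 -1.9181  2.2506 -1.0702  0.0591 -1.9475
  0.2106 -0.5199 -0.6025 -1.2517  0.0743 -0.5216 -0.1793 -0.3796 -0.6411
  0.2048 -0.5972 -0.4908 -0.8387 -1.7242 -0.316 ]
wheel [array([ 0.47  , -0.1211,  0.041 ]), array([ 0.4711, -0.13  ,  0.041 ])] [[-92.073   -7.7827  41.    ]
 [-90.1491 -16.5367  41.    ]]
band [array([ 0.6624, -0.0529,  0.055 ]), array([ 0.6669, -0.0538,  0.055 ])] [[93.9447 76.4616 55.    ]
 [98.4203 75.9621 55.    ]]
ptr [array([ 0.6595, -0.1002,  0.057 ]), array([ 0.6661, -0.099 ,  0.057 ])] [[ 95.0076  29.0795  57.    ]
 [101.5349  30.8572  57.    ]]
scene bottle [0.6127, 0.1722, 0.0012] 0.59 [[ 25.3703 296.5591   1.2   ]]
scene tray [0.5389, -0.3072, -0.0026] 0.7 [[  -7.6678 -187.3616   -2.6   ]]
scene wheel_mid [0.3271, -0.3185, 0.0161] 0.87 [[-217.7561 -216.5134   16.1   ]]
scene wheel_mid [0.3585, 0.0168, 0.0146] 0.82 [[-214.7934  120.2406   14.6   ]]
scene wheel_mid [0.467, -0.1204, 0.0234] 0.74 [[-95.091   -7.3032  23.4   ]]
scene wheel_mid [0.3158, -0.1689, 0.0174] 0.68 [[-241.6534  -68.4027   17.4   ]
[... 1009 characters left out ...]
 0.57 [[-241.3983  -72.5962   14.3   ]]
side spare_mid [0.5201, 0.0532, 0.0187] 0.76 [[-56.8459 170.1619  18.7   ]]
side spare_mid [0.6116, -0.1228, 0.0248] 0.51 [[49.1949  2.5207 24.8   ]]
side spare_mid [0.5343, -0.3097, 0.0018] 0.48 [[ -12.0401 -190.2413    1.8   ]]
side spare_mid [0.4681, -0.1227, 0.0066] 0.29 [[-93.8006  -9.5021   6.6   ]]
side pointer [0.6619, -0.1001, 0.0582] 0.79 [[97.3974 29.3887 58.2   ]]
side band [0.6682, -0.0519, 0.0551] 0.37 [[99.6032 77.9486 55.1   ]]
side handle [0.6299, -0.0905, 0.0868] 0.66 [[64.7009 36.2511 86.8   ]]
[ 0.248  -0.5738  0.2211] [[ 0.918   0.3967  0.0001]
 [ 0.3967 -0.918  -0.    ]
 [ 0.0001  0.0001 -1.    ]]
start [[-0.2751 -0.4775  0.2211]]
```

```bash
cat >> h.py <<'E'
S=np.load('S.npy')
def delta(t):
    s=r.get_state();M=R.from_quat(s['eef_rot']);w=s2w(S,np.array(t)/1e3)[0]
    T=R.from_matrix(np.c_[[np.cos(S[2]),np.sin(S[2]),0],[np.sin(S[2]),-np.cos(S[2]),0],[0,0,-1]])
    print('delta to',t,M.inv().apply(w-s['tool_pos']),'turn',(M.inv()*T).as_rotvec())
def st():
    s=r.get_state();print(s['clock'],'stand mm',w2s(S,s['tool_pos'])*1e3,'F stand',w2s([0,0,S[2]],s['contact_force'])[0],s['opening'],s['finger_force'])
E
python3 -c "
from h import *
delta([-164,-12,120]);st()"
```

```text
delta to [-164, -12, 120] [ 0.318  -0.3577  0.1011] turn [ 0.0001 -0.0001  0.4925]
1.7 stand mm [[-275.0562 -477.5375  221.1268]] F stand [-0.8385  0.4468 -0.2347] 0.9973969246749641 0.0
```

>>> jog_arm --turn '[[0, 0, 0.05], [0, 0, 0.12], [0, 0, 0.2], [0, 0, 0.28], [0, 0, 0.36], [0, 0, 0.44], [0, 0, 0.492], [0, 0, 0.492], [0, 0, 0.492], [0, 0, 0.492], [0, 0, 0.492]]' --translation '[[0.03, -0.034, 0.01], [0.064, -0.072, 0.02], [0.1, -0.112, 0.03], [0.136, -0.152, 0.043], [0.172, -0.193, 0.055], [0.208, -0.234, 0.066], [0.244, -0.274, 0.078], [0.275, -0.31, 0.088], [0.3, -0.338, 0.096], [0.318, -0.358, 0.101], [0.318, -0.358, 0.101]]' --grip '[0.66, 0.66, 0.66, 0.66, 0.66, 0.66, 0.66, 0.66, 0.66, 0.66, 0.66]'

```text
clock: 3.08
tool_pos: [0.3988, -0.117, 0.1199]
eef_rot: [0.999, -0.04, 0.0, -0.0]
contact_force: [0.7, -1.3, -0.7]
opening: 0.335
finger_force: 0.0
```

```bash
python3 -c "
from h import *
import cv2
st();delta([-164,-12,30])
cv2.imwrite('pics/w1.png',cams.snapshot('wrist')[:,:,::-1])
for d in models.place_of('wrist','wheel_mid')[:3]: print(d['position'],d['p'],w2s(S,d['position']))"
```

```text
3.075 stand mm [[-163.2903   -9.6376  119.9085]] F stand [ 0.8506 -1.1873 -0.6519] 0.3353963836308128 0.0
delta to [-164, -12, 30] [-0.0008  0.0024  0.0899] turn [-0.0009 -0.0004  0.0052]
[0.3247, -0.319, 0.0159] 0.98 [[-0.2201 -0.2172  0.0159]]
[0.311, -0.1696, 0.0174] 0.7 [[-0.2464 -0.0695  0.0174]]
[0.3594, 0.013, 0.0211] 0.61 [[-0.2136  0.1165  0.0211]]
```

View pics/w1.png

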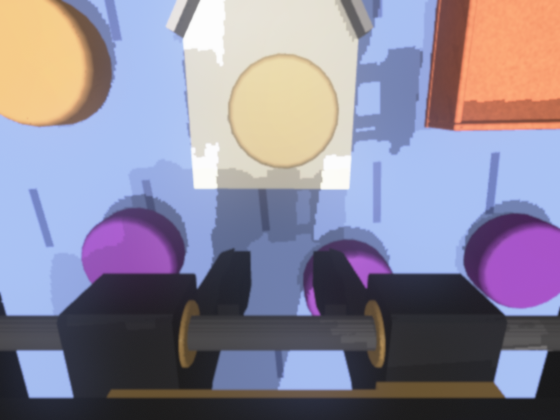

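Wrist view: the wheel (283,111) is ahead and centred between the fingers (235,260 and 330,260). The nearest purple disc (345,280) is behind them. Descending.

>>> jog_arm --turn '[[0, 0, 0], [0, 0, 0.005], [0, 0, 0.005], [0, 0, 0.005], [0, 0, 0.005], [0, 0, 0.005], [0, 0, 0.005]]' --translation '[[-0.001, 0.002, 0.03], [-0.001, 0.002, 0.065], [-0.001, 0.002, 0.09], [0.006, 0.002, 0.09], [0.014, 0.002, 0.09], [0.022, 0.002, 0.09], [0.022, 0.002, 0.09]]' --grip '[0.66, 0.66, 0.66, 0.66, 0.66, 0.66, 0.66]'

```text
clock: 4.05
tool_pos: [0.4201, -0.1237, 0.0302]
eef_rot: [0.999, -0.045, 0.0, 0.0]
contact_force: [0.3, -0.3, 0.6]
opening: 0.338
finger_force: 0.0
```

```bash
python3 -c "
from h import *
st();cams.snapshot('side')
for d in models.place_of('side','wheel_mid')[:4]: print(d['position'],d['p'],w2s(S,d['position']))
delta([4,0,30])"
```

```text
4.05 stand mm [[-141.5581  -14.5524   30.1847]] F stand [ 0.3387 -0.2238  0.6349] 0.33824921681655856 0.0
[0.3302, -0.3185, 0.0152] 0.87 [[-0.2147 -0.2163  0.0152]]
[0.3616, 0.0169, 0.0147] 0.7 [[-0.2117  0.1206  0.0147]]
[0.3156, -0.1696, 0.0167] 0.68 [[-0.2418 -0.0691  0.0167]]
[0.4664, -0.1269, 0.0254] 0.56 [[-0.0951 -0.0138  0.0254]]
delta to [4, 0, 30] [ 0.1461 -0.0149  0.0003] turn [ 0.0001 -0.0002 -0.0049]
```

>>> jog_arm --turn '[[0, 0, 0], [0, 0, -0.002], [0, 0, -0.005], [0, 0, -0.005], [0, 0, -0.005], [0, 0, -0.005], [0, 0, -0.005], [0, 0, -0.005], [0, 0, -0.005], [0, 0, -0.005], [0, 0, -0.005], [0, 0, -0.005], [0, 0, -0.005], [0, 0, -0.005], [0, 0, -0.005], [0, 0, -0.005]]' --translation '[[0.006, 0, 0], [0.014, -0.001, 0], [0.022, -0.003, 0], [0.031, -0.005, 0], [0.04, -0.0075, 0], [0.05, -0.01, 0], [0.06, -0.0125, 0], [0.07, -0.0145, 0], [0.08, -0.0145, 0], [0.09, -0.0145, 0], [0.1, -0.0145, 0], [0.11, -0.0145, 0], [0.118, -0.0145, 0], [0.126, -0.0145, 0], [0.131, -0.0145, 0], [0.131, -0.0145, 0]]' --grip '[0.66, 0.66, 0.66, 0.66, 0.66, 0.66, 0.66, 0.66, 0.66, 0.66, 0.66, 0.66, 0.66, 0.66, 0.66, 0.66]'

```text
clock: 6.15
tool_pos: [0.5516, -0.1201, 0.0301]
eef_rot: [0.999, -0.042, 0.0, 0.0]
contact_force: [-0.0, 0.1, 0.3]
opening: 0.339
finger_force: 0.0
```

```bash
python3 -c "
from h import *
import cv2
st();a=cams.snapshot('side')[190:320,210:370,::-1]
cv2.imwrite('pics/s2.png',cv2.resize(a,None,fx=4,fy=4))
delta([4,0,30])"
```

```text
6.15 stand mm [[-10.7832   0.1444  30.0606]] F stand [-0.0517  0.0849  0.3011] 0.3392826441788245 0.0
delta to [4, 0, 30] [0.0152 0.0001 0.0001] turn [0.     0.0003 0.0004]
```

View pics/s2.png

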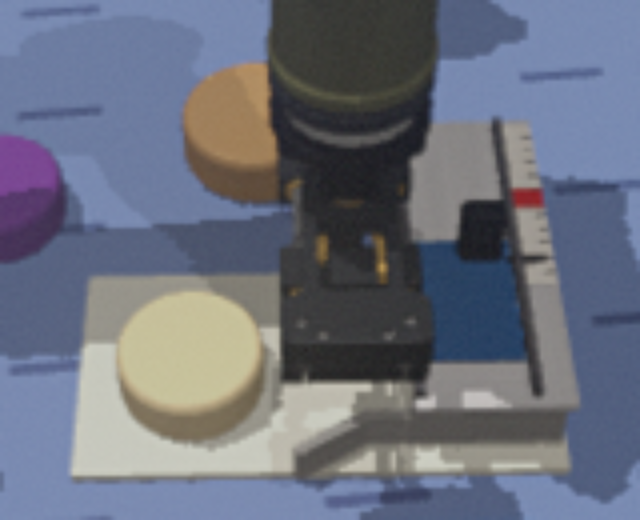

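The tool has moved 130 mm along the lane, yet the tan wheel still appears at its old place (crop 190,350), with almost no force. I need to understand that before moving again, so I'll use the scene and wrist views.

```bash
python3 -c "
from h import *
import cv2
st();a=cams.snapshot('scene')[140:290,150:330,::-1];b=cams.snapshot('wrist')[:,:,::-1]
c=np.hstack([cv2.resize(a,(432,360)),cv2.resize(b,(368,276+84))])
cv2.imwrite('pics/m3.png',c)
for c in ['scene','wrist']:
  for d in models.place_of(c,'wheel_mid')[:4]: print(c,d['position'],d['p'],w2s(S,d['position']))
t=r.get_state()['tool_pos'];print(proj('side',t),proj('scene',t),proj('side',s2w(S,[[-.093,-.012,.041],[.05,0,.041]])))
"
```

```text
6.2 stand mm [[-11.217    0.1415  30.0568]] F stand [-0.4878  0.1052 -0.1226] 0.3395830391165329 0.0
scene [0.4672, -0.1258, 0.0241] 0.65 [[-0.0944 -0.0127  0.0241]]
scene [0.3164, -0.17, 0.0175] 0.6 [[-0.241  -0.0694  0.0175]]
wrist [0.4684, -0.1263, 0.019] 0.59 [[-0.0932 -0.0131  0.019 ]]
[[294.5203 274.3473]] [[228.0704 208.1044]] [[256.3138 276.4608]
 [323.3585 270.9405]]
```

View pics/m3.png

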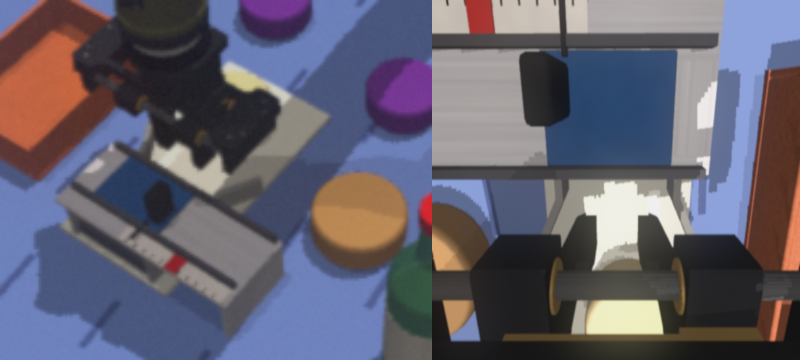

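```bash
python3 -c "
from h import *
st();p=cams.camera_params('wrist');s=r.get_state();print(p['eye'],s['tool_pos'],w2s(S,p['eye'])*1e3)
print('bandpx obs 75,17',proj('wrist',s2w(S,[.099,.0762,.055])))
print('shutter near right obs 365,190',proj('wrist',s2w(S,[.034,-.0275,.058])),'handle top near edge obs(135-175,145)',proj('wrist',s2w(S,[[.053,.042,.097],[.053,.028,.097]])))
print('lane wall near-hood tops',proj('wrist',s2w(S,[[.024,.044,.03],[.024,-.044,.03]])))
print('wheel top back/near',proj('wrist',s2w(S,[[-.053,-.012,.041],[-.093,-.052,.041],[-.093,.028,.041]])))
for z in (.011,.04,.07): 
  P=s2w(S,[[-.011,-.02,z],[-.011,.02,z]]); print(z,'tips scene crop',(proj('scene',P)-[150,140])*2.4,'wrist',proj('wrist',P))
for z in (.075,.105): print(z,'body side crop',(proj('side',s2w(S,[[-.048,-.093,z],[.026,-.093,z]]))-[210,190])*4)
"
```

```text
6.4 stand mm [[-11.407    0.1234  30.1417]] F stand [ 0.1426 -0.1007 -0.8608] 0.33738799916046464 0.0
[ 0.627  -0.1247  0.1931] [ 0.551  -0.1201  0.0301] [[ 64.6912   1.9705 193.0543]]
bandpx obs 75,17 [[78.4775  8.7492]]
shutter near right obs 365,190 [[352.1294 183.9761]] handle top near edge obs(135-175,145) [[141.0355 149.3064]
 [190.0245 149.3146]]
lane wall near-hood tops [[197.5835 191.0326]
 [372.3004 191.0332]]
wheel top back/near [[306.9889 334.7595]
 [375.1194 393.7315]
 [235.6889 393.8424]]
0.011 tips scene crop [[173.3287 166.2099]
 [204.8847 185.0731]] wrist [[318.3828 240.9618]
 [250.4288 240.9749]]
0.04 tips scene crop [[169.962  147.9498]
 [202.1355 166.9725]] wrist [[324.5346 263.1002]
 [245.38   263.1224]]
0.07 tips scene crop [[166.3295 128.2479]
 [199.1676 147.4322]] wrist [[333.4709 295.2588]
 [238.0452 295.2977]]
0.075 body side crop [[270.8807 440.8722]
 [426.2499 438.7918]]
0.105 body side crop [[270.0946 404.9912]
 [430.0615 402.8187]]
```

```bash
python3 -c "
from h import *
import cv2
a=cams.snapshot('scene')[140:250,170:290,::-1];cv2.imwrite('pics/m4.png',cv2.resize(a,None,fx=5,fy=5,interpolation=cv2.INTER_CUBIC))
"
```

```text
(no output)
```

View pics/m4.png

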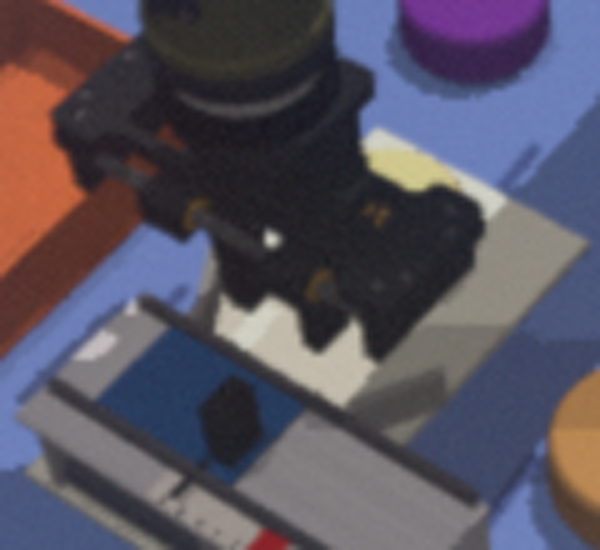

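```bash
python3 -c "
from h import *
p=cams.camera_params('wrist');f=p['fx'];print('f',f,p['cx'],p['cy'],R.from_quat(p['orientation']).as_matrix())
s=r.get_state();print('eye rel tool',R.from_quat(s['eef_rot']).inv().apply(p['eye']-s['tool_pos']))
print('w1 eye z from deck',.006+f*.132/157,'wheel',.041+f*.08/108,'reported',.12+.163)
print('q',s['q'],'tau',s['joint_torque'])
"
```

```text
f 333.2687157219174 281.4984464916033 207.38073907250498 [[-0.0841  0.9538  0.2884]
 [-0.9965 -0.0809 -0.0231]
 [ 0.0013 -0.2893  0.9572]]
eye rel tool [ 0.0761 -0.0018 -0.163 ]
w1 eye z from deck 0.2862004488872172 wheel 0.2878657153495684 reported 0.28300000000000003
q [-0.0832  0.9468  0.381   1.8949 -0.7653  0.4508 -0.7955] tau [ -0.0137 -52.3962   7.143   -6.2832  -0.0219  -0.0418   0.0003]
```

```bash
python3 -c "
from h import *
from scipy.optimize import least_squares
p=cams.camera_params('wrist');e=p['eye'].copy();t0=np.array(r.get_state()['tool_pos'])
def fit(P,uv,tool):
    P=s2w(S,np.array(P)/1e3)
    def g(d): q=dict(p);q['eye']=e-t0+tool+d; return (proj('wrist',P,q)-uv).ravel()
    o=least_squares(g,[0,0,0],loss='soft_l1',f_scale=3);print('offset',o.x*1e3,'res',o.fun)
A=np.array
fit([[-154,66,6],[-154,-66,6],[-93,28,41],[-93,-52,41],[-53,-12,41]],A([[194,188],[351,188],[229,111],[338,111],[283,54]]),A([.3988,-.117,.1199]))
c=lambda u,v:((u-432)/.657,v/.857)
fit([[99,76.2,55],[24,-60,54],[53,42,97],[53,28,97],[-93,28,41],[-93,-52,41],[-53,-12,41]],A([c(481,15),c(705,172),c(527,126),c(556,126),c(585,335),c(665,335),c(622,268)]),t0)
"
```

```text
offset [-1.1209 -1.7098  3.8841] res [-0.5719 -1.7167 -4.6846 -1.7088 -0.9674  2.7259  2.7086  2.7645  1.5527
 -1.7721]
offset [ 0.0754 -2.4425  5.6193] res [ 6.3016 -3.5838 -2.5642  0.9577 -3.9388  1.1505 -1.7596  1.16   -0.0382
 -4.4373 13.7433 -4.5389 12.6587 15.9458]
```

The scene picture puts the fingertips (crop 320,350 → pixel 234,210) at about z = 40 mm, but the reported pose implies 11 mm. The fingers passed over the wheel without touching it. I'll check `tips_ahead`, lift, go back behind the wheel, and find the true height by touch.

>>> jog_arm --turn '[[0, 0, 0], [0, 0, 0], [0, 0, 0], [0, 0, 0], [0, 0, 0], [0, 0, 0], [0, 0, 0]]' --translation '[[0, 0, -0.035], [-0.03, 0.003, -0.045], [-0.08, 0.007, -0.045], [-0.13, 0.012, -0.045], [-0.16, 0.012, -0.045], [-0.16, 0.012, -0.03], [-0.16, 0.012, -0.02]]' --grip '[0.66, 0.66, 0.66, 0.66, 0.66, 0.66, 0.66]'

```text
clock: 7.32
tool_pos: [0.3925, -0.1192, 0.0526]
eef_rot: [0.999, -0.042, -0.003, -0.001]
contact_force: [1.8, -0.2, 0.2]
opening: 0.341
finger_force: 0.0
```

```bash
python3 -c "
from h import *
print('tips',r.tips_ahead, [a for a in dir(r) if a[0]!='_']);st();print(r.get_state()['eef_rot'])
im=cams.snapshot('wrist').astype(int);import cv2
cv2.imwrite('pics/w5.png',im[:,:,::-1].astype(np.uint8))
"
```

```text
tips 0.019 ['Unreachable', 'finish_job', 'get_state', 'tips_ahead']
7.325 stand mm [[-169.439   -12.4352   52.5804]] F stand [ 1.7965 -0.0362  0.1999] 0.34123136979455543 0.0
[ 0.9991 -0.042  -0.0028 -0.0012]
```

>>> jog_arm --turn '[[0, 0, 0], [0, 0, 0], [0, 0, 0]]' --translation '[[0, 0, 0.015], [0, 0, 0.024], [0, 0, 0.024]]' --grip '[0.66, 0.66, 0.66]'

```text
clock: 7.75
tool_pos: [0.4002, -0.1213, 0.0349]
eef_rot: [0.999, -0.042, -0.009, -0.002]
contact_force: [-0.2, -0.2, 0.5]
opening: 0.338
finger_force: 0.0
```

>>> jog_arm --turn '[[0, 0, 0], [0, 0, 0]]' --translation '[[0, 0, 0.005], [0, 0, 0.007]]' --grip '[0.66, 0.66]'

```text
clock: 8.0
tool_pos: [0.4017, -0.1218, 0.0302]
eef_rot: [0.999, -0.042, -0.011, -0.003]
contact_force: [-0.0, -0.3, 0.8]
opening: 0.34
finger_force: 0.0
```

>>> jog_arm --turn '[[0, 0, 0], [0, 0, 0], [0, 0, 0]]' --translation '[[0.008, 0, 0], [0.012, 0, 0.004], [0.012, 0, 0.008]]' --grip '[0.66, 0.66, 0.66]'

```text
clock: 8.38
tool_pos: [0.4137, -0.1228, 0.0217]
eef_rot: [0.999, -0.042, -0.011, -0.003]
contact_force: [1.3, 0.2, -0.3]
opening: 0.336
finger_force: 0.0
```

```bash
python3 -c "
from h import *
st();delta([-150,-12,20])
import cv2
a=cams.snapshot('scene')[110:220,180:300,::-1];cv2.imwrite('pics/m6.png',cv2.resize(a,None,fx=5,fy=5,interpolation=cv2.INTER_CUBIC))
for z in (0,.01,.02,.03,.04):print(z,(proj('scene',s2w(S,[[-.155,-.032,z],[-.155,.008,z]]))-[180,110])*5)
"
```

```text
8.375 stand mm [[-147.9909  -14.1732   21.6964]] F stand [ 1.2728  0.2877 -0.3419] 0.3362994436059695 0.0
delta to [-150, -12, 20] [-0.002  -0.0022  0.0017] turn [-0.0042  0.0213  0.0007]
0 [[378.6784 314.1783]
 [441.8905 348.6434]]
0.01 [[377.5533 300.9235]
 [441.1713 335.4602]]
0.02 [[376.4133 287.4939]
 [440.4425 322.1011]]
0.03 [[375.2582 273.8857]
 [439.704  308.5623]]
0.04 [[374.0876 260.0956]
 [438.9554 294.8402]]
```

View pics/m6.png

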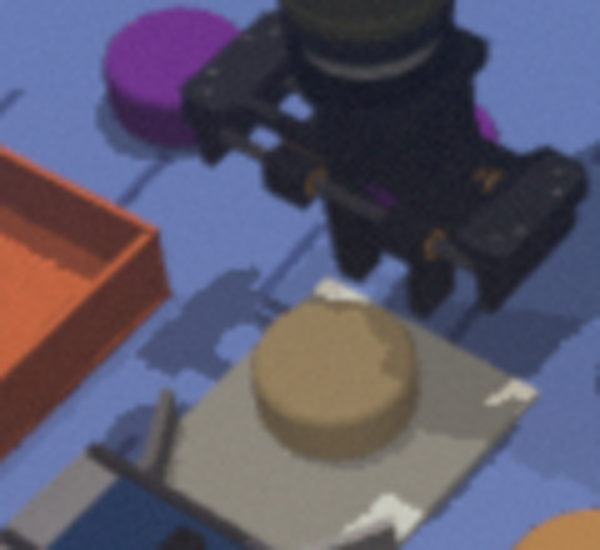

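```bash
python3 -c "
from h import *
st()
for z in (.067,.095,.12):print(z,'m6 (obs block bottom front corner 490,310; back 580,210)',(proj('scene',s2w(S,[[-.111,.079,z],[-.185,.079,z],[-.111,-.107,z]]))-[180,110])*5)
for y in (.0,):
  for z in (.003,.03): print(z,'tips inner/outer front',(proj('scene',s2w(S,[[-.139,-.014+k,z] for k in(-.032,-.015,.015,.032)]))-[180,110])*5)
  for z in (.003,.03): print(z,'tips centre',(proj('scene',s2w(S,[[-.148,-.014+k,z] for k in(-.032,-.015,.015,.032)]))-[180,110])*5)
"
```

```text
8.425 stand mm [[-148.5666  -14.1669   21.3471]] F stand [-0.7042 -0.287   0.1163] 0.34162549344766857 0.0
0.067 m6 (obs block bottom front corner 490,310; back 580,210) [[503.0828 379.7782]
 [594.5845 282.1714]
 [193.6927 211.215 ]]
0.095 m6 (obs block bottom front corner 490,310; back 580,210) [[502.1135 339.623 ]
 [595.4644 241.3587]
 [186.7926 170.102 ]]
0.12 m6 (obs block bottom front corner 490,310; back 580,210) [[501.2138 302.351 ]
 [596.28   203.5234]
 [180.4022 132.0259]]
0.003 tips inner/outer front [[336.9947 317.6573]
 [363.585  332.2858]
 [411.1619 358.46  ]
 [438.4991 373.4995]]
0.03 tips inner/outer front [[333.16   281.3725]
 [360.2113 296.0811]
 [408.625  322.4051]
 [436.4502 337.5345]]
0.003 tips centre [[348.0099 306.7605]
 [374.5596 321.2824]
 [422.0616 347.2647]
 [449.3544 362.193 ]]
0.03 tips centre [[344.3864 270.4123]
 [371.3957 285.0117]
 [419.7321 311.1392]
 [447.5112 326.1547]]
```

The gripper body and tips both show about 28 mm or more above the reported height, with x and y in agreement. I'll work with that offset and descend another 17 mm.

>>> jog_arm --turn '[[0, 0.02, 0], [0, 0.02, 0], [0, 0.02, 0]]' --translation '[[-0.002, -0.001, 0.008], [-0.002, -0.002, 0.016], [-0.002, -0.002, 0.016]]' --grip '[0.66, 0.66, 0.66]'

```text
clock: 8.8
tool_pos: [0.4193, -0.123, 0.0126]
eef_rot: [0.999, -0.042, -0.008, -0.004]
contact_force: [-0.4, 0.4, 0.7]
opening: 0.344
finger_force: 0.0
```

```bash
python3 -c "
from h import *
st();delta([4,0,6])
"
```

```text
8.8 stand mm [[-142.4341  -13.9633   12.6018]] F stand [-0.3853  0.3405  0.6865] 0.3435332890529488 0.0
delta to [4, 0, 6] [ 0.1465 -0.0139  0.0042] turn [-0.0077  0.0171  0.0002]
```

>>> jog_arm --turn '[[0, 0.005, 0], [-0.004, 0.01, 0], [-0.006, 0.017, 0], [-0.006, 0.017, 0], [-0.006, 0.017, 0], [-0.006, 0.017, 0], [-0.006, 0.017, 0]]' --translation '[[0.006, 0, 0.002], [0.014, -0.001, 0.004], [0.022, -0.003, 0.004], [0.031, -0.005, 0.004], [0.04, -0.0075, 0.004], [0.05, -0.01, 0.004], [0.05, -0.01, 0.004]]' --grip '[0.66, 0.66, 0.66, 0.66, 0.66, 0.66, 0.66]'

```text
clock: 9.68
tool_pos: [0.4714, -0.1168, 0.0083]
eef_rot: [0.999, -0.041, 0.001, -0.0]
contact_force: [-0.5, 0.6, -0.8]
opening: 0.34
finger_force: 0.0
```

```bash
python3 -c "
from h import *
st();delta([4,0,6])
for c in ('scene','side'):
  cams.snapshot(c)
  for d in models.place_of(c,'wheel_mid')[:4]: print(c,d['p'],w2s(S,d['position'])*1e3)
"
```

```text
9.675 stand mm [[-91.0533  -3.3182   8.2996]] F stand [-0.5359  0.56   -0.8252] 0.339771459975652 0.0
delta to [4, 0, 6] [ 0.0951 -0.0031  0.0025] turn [-0.0009 -0.0021  0.0021]
scene 0.91 [[-241.9354  -68.6274   15.7   ]]
scene 0.81 [[-46.5904  -2.8903  23.8   ]]
scene 0.61 [[-216.3442 -216.5944   17.6   ]]
scene 0.6 [[-213.7075  121.6374   18.4   ]]
side 0.98 [[-212.3107  120.5515   12.7   ]]
side 0.95 [[-217.3727 -217.4845   16.3   ]]
side 0.88 [[-239.3075  -71.2146   14.9   ]]
side 0.69 [[-48.5731  -4.363   27.5   ]]
```

>>> jog_arm --turn '[[0, 0, 0], [0, 0, 0], [0, 0, 0], [0, 0, 0], [0, 0, 0], [0, 0, 0], [0, 0, 0], [0, 0, 0], [0, 0, 0], [0, 0, 0], [0, 0, 0]]' --translation '[[0.008, -0.001, 0], [0.018, -0.002, 0], [0.028, -0.003, 0], [0.038, -0.003, 0], [0.048, -0.003, 0], [0.058, -0.003, 0], [0.067, -0.003, 0], [0.075, -0.003, 0], [0.082, -0.003, 0], [0.088, -0.003, 0], [0.088, -0.003, 0]]' --grip '[0.66, 0.66, 0.66, 0.66, 0.66, 0.66, 0.66, 0.66, 0.66, 0.66, 0.66]'

```text
clock: 11.25
tool_pos: [0.5586, -0.1216, 0.0083]
eef_rot: [0.999, -0.042, 0.001, -0.001]
contact_force: [-0.4, -0.0, 0.2]
opening: 0.337
finger_force: 0.0
```

```bash
python3 -c "
from h import *
st();delta([4,0,8])
for c in ('scene','side'):
  cams.snapshot(c)
  for d in models.place_of(c,'wheel_mid')[:4]: print(c,d['p'],w2s(S,d['position'])*1e3)
"
```

```text
11.25 stand mm [[-3.6945 -0.797   8.3029]] F stand [-0.4048 -0.0591  0.1929] 0.33693532571388485 0.0
delta to [4, 0, 8] [ 0.0077 -0.0008  0.0003] turn [-0.0013 -0.0014  0.0008]
scene 0.95 [[-214.4336  118.3643   17.1   ]]
scene 0.71 [[-240.1605  -67.0719   17.2   ]]
scene 0.36 [[42.8567 -2.031  23.7   ]]
scene 0.3 [[100.049   79.7929  55.8   ]]
side 0.82 [[-215.4745 -215.0153   19.4   ]]
side 0.74 [[-242.2699  -67.05     18.2   ]]
side 0.67 [[-210.5391  118.5941   17.1   ]]
side 0.28 [[-57.3357 170.0201  19.    ]]
```

Close to home. Final gentle push in small steps, watching the force.

>>> jog_arm --turn '[[0, 0, 0], [0, 0, 0], [0, 0, 0]]' --translation '[[0.003, -0.001, 0], [0.006, -0.001, 0], [0.008, -0.001, 0]]' --grip '[0.66, 0.66, 0.66]'

```text
clock: 11.82
tool_pos: [0.5654, -0.1211, 0.0082]
eef_rot: [0.999, -0.042, -0.0, -0.001]
contact_force: [-1.9, 0.2, 1.6]
opening: 0.339
finger_force: 1.0
```

>>> jog_arm --turn '[[0, 0, 0], [0, 0, 0]]' --translation '[[0.002, 0, 0], [0.003, 0, 0]]' --grip '[0.66, 0.66]'

```text
clock: 12.08
tool_pos: [0.5663, -0.1212, 0.0081]
eef_rot: [0.999, -0.042, -0.002, -0.001]
contact_force: [-7.3, 1.2, 5.4]
opening: 0.344
finger_force: 3.5
```

>>> jog_arm --turn '[[0, 0, 0], [0, 0, 0], [0, 0, 0], [0, 0, 0], [0, 0, 0], [0, 0, 0], [0, 0, 0], [0, 0, 0]]' --translation '[[0.002, 0, 0], [0.002, 0, 0], [-0.015, 0, 0], [-0.045, 0, 0], [-0.055, 0, -0.02], [-0.055, 0, -0.06], [-0.055, 0, -0.105], [-0.055, 0, -0.105]]' --grip '[0.66, 0.66, 0.66, 0.66, 0.66, 0.6, 0.5, 0.5]'

```text
clock: 13.08
tool_pos: [0.5168, -0.118, 0.1161]
eef_rot: [0.999, -0.042, 0.004, 0.0]
contact_force: [0.1, 0.5, -0.0]
opening: 0.5
finger_force: 0.0
```

```bash
python3 -c "
from h import *
st();delta([65,35,110]);delta([65,35,60])
import cv2
ims=[]
for c in ('scene','side'):
  im=cams.snapshot(c)
  for n in('wheel_mid','handle','pointer','band'):
    for d in models.place_of(c,n)[:4]:
      q=w2s(S,d['position'])[0]*1e3
      if q[0]>0: print(c,n,d['p'],q)
  ims.append(cv2.resize((im[160:280,160:290] if c=='scene' else im[200:320,240:370])[:,:,::-1],None,fx=3,fy=3,interpolation=cv2.INTER_CUBIC))
cv2.imwrite('pics/m7.png',np.hstack(ims))
"
```

```text
13.075 stand mm [[-45.6718  -0.6942 116.1442]] F stand [ 0.0255  0.5515 -0.0191] 0.5002587539343593 0.0
delta to [65, 35, 110] [ 0.1106 -0.0356  0.007 ] turn [ 0.0001 -0.0075  0.0007]
delta to [65, 35, 60] [ 0.1103 -0.0356  0.057 ] turn [ 0.0001 -0.0075  0.0007]
scene handle 0.9 [61.2218 35.8558 80.9   ]
scene handle 0.47 [96.641  24.1059 58.4   ]
scene pointer 0.59 [96.6326 24.2056 57.1   ]
scene band 0.51 [99.1454 78.6123 56.6   ]
side wheel_mid 0.66 [46.378  -2.1339 26.8   ]
side handle 0.75 [65.0336 35.8779 88.    ]
side pointer 0.87 [99.7484 28.8855 56.6   ]
side band 0.39 [99.1522 79.7168 58.8   ]
```

>>> jog_arm --turn '[[0, -0.004, 0], [0, -0.007, 0], [0, -0.007, 0], [0, -0.007, 0], [0, -0.007, 0], [0, -0.007, 0], [0, -0.007, 0]]' --translation '[[0.04, -0.012, 0], [0.085, -0.028, 0], [0.11, -0.036, 0], [0.11, -0.036, 0.01], [0.11, -0.036, 0.03], [0.11, -0.036, 0.04], [0.11, -0.036, 0.04]]' --grip '[0.5, 0.5, 0.5, 0.5, 0.5, 0.5, 0.5]'

```text
clock: 14.45
tool_pos: [0.6248, -0.0905, 0.0721]
eef_rot: [0.999, -0.043, -0.005, -0.001]
contact_force: [-0.8, -0.2, 0.3]
opening: 0.498
finger_force: 0.0
```

```bash
python3 -c "
from h import *
st();delta([65,35,60])
cams.snapshot('side')
for n in('handle','pointer'):
    for d in models.place_of('side',n)[:2]: print(n,d['p'],w2s(S,d['position'])[0]*1e3)
"
```

```text
14.45 stand mm [[59.5902 35.8059 72.0608]] F stand [-0.8008 -0.2938  0.3212] 0.4976678382354885 0.0
delta to [65, 35, 60] [0.0055 0.0008 0.012 ] turn [-0.0021  0.0101 -0.001 ]
handle 0.81 [68.44   34.7617 85.9   ]
pointer 0.64 [100.5607  29.9579  56.4   ]
```

>>> jog_arm --turn '[[0, 0.01, 0], [0, 0.01, 0], [0, 0.01, 0]]' --translation '[[0.005, 0.001, 0.006], [0.005, 0.001, 0.011], [0.005, 0.001, 0.011]]' --grip '[0.5, 0.5, 0.5]'

```text
clock: 14.98
tool_pos: [0.6309, -0.0915, 0.0618]
eef_rot: [0.999, -0.042, 0.001, -0.001]
contact_force: [0.5, -0.5, -0.2]
opening: 0.5
finger_force: 0.0
```

>>> jog_arm --turn '[[0, 0, 0], [0, 0, 0], [0, 0, 0], [0, 0, 0]]' --translation '[[0, 0, 0], [0, 0, 0], [0, 0, 0], [0, 0, 0]]' --grip '[0.8, 1, 1, 1]' --force 40

```text
clock: 15.48
tool_pos: [0.6314, -0.0921, 0.0624]
eef_rot: [0.999, -0.042, 0.002, -0.0]
contact_force: [0.5, -1.3, 0.8]
opening: 0.153
finger_force: 40.1
```

>>> jog_arm --turn '[[0, 0, 0], [0, 0, 0], [0, 0, 0], [0, 0, 0], [0, 0, 0], [0, 0, 0], [0, 0, 0], [0, 0, 0], [0, 0, 0]]' --translation '[[0, -0.004, 0], [0, -0.011, 0], [0, -0.018, 0], [0, -0.025, 0], [0, -0.032, 0], [0, -0.039, 0], [0, -0.044, 0], [0, -0.046, 0], [0, -0.046, 0]]' --grip '[1, 1, 1, 1, 1, 1, 1, 1, 1]'

```text
clock: 16.6
tool_pos: [0.6349, -0.0497, 0.0624]
eef_rot: [0.999, -0.043, 0.002, 0.002]
contact_force: [0.7, -8.4, -3.1]
opening: 0.157
finger_force: 40.1
```

```bash
python3 -c "
from h import *
import cv2
st();ims=[]
for c in ('scene','side'):
  im=cams.snapshot(c)
  for n in('wheel_mid','handle','pointer','band'):
    for d in models.place_of(c,n)[:4]:
      q=w2s(S,d['position'])[0]*1e3
      if q[0]>0: print(c,n,d['p'],q)
  ims.append(cv2.resize((im[185:285,165:265] if c=='scene' else im[205:305,265:365])[:,:,::-1],None,fx=4,fy=4,interpolation=cv2.INTER_CUBIC))
cv2.imwrite('pics/m8.png',np.hstack(ims))
"
```

```text
16.6 stand mm [[66.2369 77.3173 62.4394]] F stand [ 1.4033 -8.3172 -3.1376] 0.15722674617581178 40.13444010168314
scene wheel_mid 0.44 [48.2272 -0.2711 23.5   ]
scene handle 0.85 [64.9832 76.7196 78.8   ]
scene pointer 0.8 [94.086  68.4486 60.7   ]
scene pointer 0.62 [62.5918 76.5169 80.6   ]
scene band 0.49 [98.2909 78.0381 56.7   ]
side wheel_mid 0.91 [50.0834 -3.2248 25.1   ]
side handle 0.73 [65.6114 78.7801 85.5   ]
side pointer 0.9 [97.0109 73.012  58.5   ]
```

View pics/m8.png

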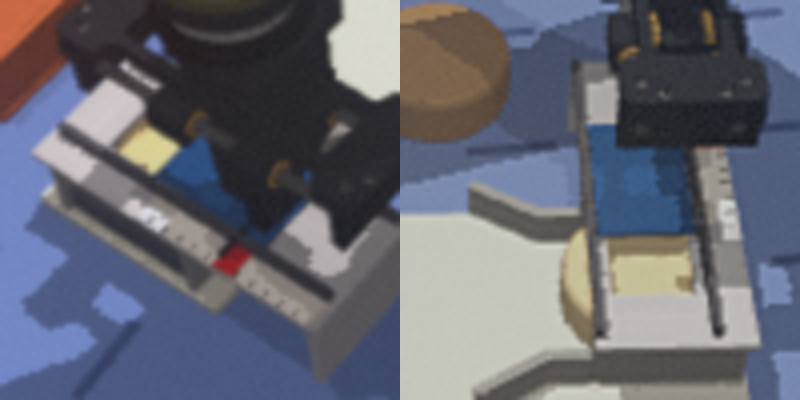

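The picture shows the wheel home (sticking out evenly at right half 575,290), the shutter open and the pointer (237,248) reaching the red band (231,263). TCP travel is about 42.5 mm against 46 mm wanted. I'll measure the pointer against the band in pixels.

```bash
python3 -c "
from h import *
im=cams.snapshot('scene').astype(int)
# rectify strip: stand x rows, y cols at z=.055
xs=np.arange(84,106,2);ys=np.arange(52,96,1.5)
import cv2
uv=proj('scene',s2w(S,[[x/1e3,y/1e3,.055] for x in xs for y in ys])).astype(np.float32).reshape(len(xs),len(ys),2)
g=cv2.remap(im.astype(np.float32),uv[...,0],uv[...,1],cv2.INTER_LINEAR)
redness=g[...,0]-g[...,1:].mean(-1);lum=g.mean(-1)
print('y',ys)
for i,x in enumerate(xs): print(x,'red',''.join('R' if v>50 else ('#' if l<50 else ('+' if l<80 else '.')) for v,l in zip(redness[i],lum[i])),lum[i].astype(int))
im0=cv2.imread('pics/scene0.png')[:,:,::-1].astype(np.float32)
g0=cv2.remap(im0,uv[...,0],uv[...,1],cv2.INTER_LINEAR);r0=g0[...,0]-g0[...,1:].mean(-1)
for i,x in enumerate(xs): print(x,'before',''.join('R' if v>50 else '.' for v in r0[i]))
"
```

```text
y [52.  53.5 55.  56.5 58.  59.5 61.  62.5 64.  65.5 67.  68.5 70.  71.5
 73.  74.5 76.  77.5 79.  80.5 82.  83.5 85.  86.5 88.  89.5 91.  92.5
 94.  95.5]
84 red +++++++++#####++++++++++++++++ [69 70 67 64 66 68 64 60 55 46 43 41 44 49 51 52 54 54 53 56 59 61 62 62
 62 66 67 66 67 64]
86 red ........++###++RRRRR+......... [109 106  97  95  95  95  95  91  76  64  49  43  46  50  56  56  56  59
  62  67  78  87  90  89  91  92  95  97  96  96]
88 red .........++##RRRRRRRR......... [140 129 124 119 118 120 118 113 107  79  57  43  45  52  58  63  62  63
  69  77  95 112 120 121 116 118 120 117 119 119]
90 red ..........+##RRRRRRRR......... [147 138 131 126 125 123 122 120 107  86  63  47  47  54  60  63  64  67
  73  84 101 125 137 134 132 129 127 125 125 125]
92 red ..........++#RRRRRRRR......... [152 149 140 134 130 128 126 122 114  91  65  52  49  57  62  63  64  67
  73  82 104 127 141 145 144 143 136 133 135 136]
94 red ...........++RRRRRRRR......... [152 152 151 144 142 138 135 132 123 105  81  54  54  58  62  66  69  71
  73  83 102 125 143 147 148 148 146 143 145 148]
96 red .
[... 553 characters left out ...]
30 129 108  90  84  83  82  84  86
  87  89  94  99 117 129 134 134 133 128 121 130]
104 red .............................. [108 105 106 105 103 105 106 108 108 108 103  98  92  93  93  95  97  98
  99 101 104 107 112 114 109 110 109 110 110 108]
84 before ..............................
86 before ...........RRRRRRRRRR.........
88 before ...........RRRRRRRRRR.........
90 before ...........RRRRRRRRRR.........
92 before ...........RRRRRRRRRR.........
94 before ...........RRRRRRRRRR.........
96 before ...........RRRRRRRRRR.........
98 before ...........RRRRRRRRRR.........
100 before ...........RRRRRRRRRR.........
102 before ............RRRRRRRR..........
104 before ..............................
```

>>> jog_arm --turn '[[0, 0, 0], [0, 0, 0], [0, 0, 0], [0, 0, 0]]' --translation '[[0, -0.002, 0], [0, -0.005, 0], [0, -0.005, 0], [0, -0.005, 0]]' --grip '[1, 1, 1, 1]'

```text
clock: 17.65
tool_pos: [0.6353, -0.0452, 0.0624]
eef_rot: [0.999, -0.043, 0.002, 0.002]
contact_force: [0.3, -9.1, -3.8]
opening: 0.154
finger_force: 40.1
```

```bash
python3 -c "
from h import *
import cv2
st()
xs=np.arange(84,106,2);ys=np.arange(52,96,1.5)
im=cams.snapshot('scene').astype(np.float32)
uv=proj('scene',s2w(S,[[x/1e3,y/1e3,.055] for x in xs for y in ys])).astype(np.float32).reshape(len(xs),len(ys),2)
g=cv2.remap(im,uv[...,0],uv[...,1],cv2.INTER_LINEAR);red=g[...,0]-g[...,1:].mean(-1);lum=g.mean(-1)
for i,x in enumerate(xs[:10]): print(x,''.join('#' if l<50 else ('R' if v>45 else '.') for v,l in zip(red[i],lum[i])),lum[i][8:23].astype(int))
for n in('pointer','band','wheel_mid'):
    for d in models.place_of('scene',n)[:2]: print(n,d['p'],w2s(S,d['position'])[0]*1e3)
cams.snapshot('side')
for n in('pointer','handle','wheel_mid'):
    for d in models.place_of('side',n)[:2]: print(n,d['p'],w2s(S,d['position'])[0]*1e3)
"
```

```text
17.65 stand mm [[66.2363 81.8059 62.4455]] F stand [ 1.0267 -9.0535 -3.823 ] 0.15357521897912207 40.142531868768856
84 ............#####............. [64 60 59 53 49 42 41 42 49 52 54 57 61 63 66]
86 .............###.RRR.......... [90 88 81 68 56 47 41 45 50 55 60 64 75 87 95]
88 .............###RRRR.......... [119 110  99  84  64  49  44  46  53  59  64  71  87 105 124]
90 ..............##RRRRR......... [125 121 109  88  65  50  45  47  54  60  63  75  91 113 130]
92 .............##.RRRRR......... [129 126 119  95  68  49  44  50  56  62  67  75  95 115 133]
94 ..............##RRRRR......... [134 135 125 103  77  55  48  49  58  65  70  80 100 121 138]
96 ............RRRRRRRRR......... [138 140 134 110  83  66  57  56  58  65  71  78  95 122 138]
98 ...........RRRRRRRRRR......... [132 139 135 112  88  73  68  67  68  68  72  76  87 105 128]
100 ...........RRRRRRRRRR......... [132 139 129 109  90  78  74  74  74  75  77  79  80 102 126]
102 ............RRRRRRRR.......... [125 130 129 109  92  85  83  82  83  85  87  91  96 102 118]
pointer 0.83 [97.5429 72.6556 58.6   ]
band 0.5 [98.6709 79.4753 56.9   ]
band 0.23 [21.9959 -2.1939 55.    ]
wheel_mid 0.9 [-212.1216  121.8722   12.8   ]
wheel_mid 0.65 [-239.593   -69.0309   14.5   ]
pointer 0.61 [97.9937 76.8086 57.1   ]
handle 0.94 [66.1872 82.6425 88.1   ]
wheel_mid 0.93 [50.3282 -0.1933 23.    ]
wheel_mid 0.86 [-214.9915 -215.9779   15.2   ]
```

Pointer is at about 73–75 mm, inside the band's 68.5–82 mm. The wheel reads as home (50.3, -0.2) and the grip is firm, so I'm handing in.

```bash
python3 -c "
from plant import r
print(r.finish_job())"
```

```text
the job is handed in; nothing more can be done
None
```

Job handed in at about 18 s: the wheel is home against the back stop, the shutter is held open with the pointer inside the red band, and no result came back; on the first push the fingers passed over the wheel without moving it, because they sit about 28 mm higher than reported.

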